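# Shut the lever arch of a file

### The job

The lever-arch file lies open with its dividers on the posts, ready to be shut, but somebody left the stapler in its spine, just where the lever comes down. Take the stapler out and stand it on its base on the bare desk, clear of the file, then fold the lever all the way down so that the arches close onto the posts. Leave the other things where they are.

Things in the scene. Friction and masses are not known exactly. Their poses are not given: they have to be found in the camera images.
- file: A5 lever-arch file lying open, flat and fixed on the desk. Origin: on the desk under the lever's pivot; x runs from the dividers across to the spine, y along the spine, z up. Black boards with grey lining, 3 mm thick, y = -115 to 115 mm: back board x = -168 to 32, spine 32 to 108, front board 108 to 308. Card dividers 9 mm high cover x = -163 to -10.
- post_tops (a point): Midpoint between the tops of the file's two steel posts, 50 mm above the desk; the posts stand at x = -22, y = -40 and 40 mm of the file.
- lever_pivot (a point): Centre of the lever's pivot pin, 24 mm above the desk over the file's origin; the pin runs along the file's y axis, in a steel bracket about 20 mm square and 31 mm high.
- lever_tip (a point): Centre of the rolled thumb end of the lever, 98.5 mm from the pivot. The lever is a steel strip 11 mm wide and 3 mm thick, midway between the two arches; its last 20 mm are 18 mm wide (in the file's y) and the rolled edge is 7 mm thick. Open, it stands roughly upright; shut, it lies level over the spine, its tip 24 mm above the desk.
- lever (a joint): Angle of the lever, rad: 0 = folded down to its stop, pointing along the file's +x over the spine; about 1.57 = upright; 1.85 = open stop, leaning back over the dividers. It stays where it is left; about 2 N at the tip moves it.
- arches (a joint): Angle of the pair of steel wire arches, rad: 0 = shut, their ends meeting the posts; about 0.65 = open, leaning to the file's +x. The lever drives them (0.37 of its angle). They stand at y = -40 and 40 of the file, reach up to 66 mm above the desk, and open reach out to x = 32.
- stapler: Half-strip stapler, blue arm on a black base, 145 x 36 x 48 mm, 0.26 kg. Origin: centre of its underside; x along its length, z up. The base is 36 mm wide and 8 mm high; the closed arm above it, from 21 to 48 mm, is 30 mm wide at most (16 mm below 30 mm) and is fixed. At the start it stands on the spine, roughly along it, under the lever's path.
- pen: Pen, 145 mm long and 9 mm thick, lying on the front board of the file, where it stays. Origin: its middle, underneath; y along its length.
- masking_tape: Roll of masking tape lying flat on the desk, 88 mm across, 24 mm high. Origin: centre of its underside.
- glue_stick: Glue stick lying on the desk, 99 x 26 mm, long in its y. Origin: its middle, underneath.
- phone: Smartphone lying on the desk, 150 x 72 x 9 mm, long in its x. Origin: centre of its underside.
- note_pad: Block of sticky notes, 76 x 76 x 25 mm. Origin: centre of its underside.
- mug: White mug, 82 mm across, 114 mm with its handle (toward its -y), 91 mm high. Origin: centre of its underside.
- highlighter: Stubby highlighter lying on the desk, 26 x 81 x 18 mm, long in its y. Origin: its middle, underneath.
- tape_dispenser: Black tape dispenser at the right edge of the desk, 150 x 55 x 79 mm, long in its x; does not move. Origin: centre of its underside.

How it is judged:
By the outcome, as a careful person would: the job done as asked, in the order asked, and still so for the second after the job is handed in, with the robot touching nothing.
It also fails if it takes over 51 s, if anything falls off the work surface, if the arm or the gripper's body presses on something with over 40 N, if the wrist force passes 120 N, or if a joint passes its speed limit or range.

### The arm

A 6-joint arm with a two-finger parallel gripper is mounted at the origin on a cart in front of the work surface, level with it; the furniture and walls round the work are solid. World frame = base frame: x ahead of the robot, y to its left, z up, the work surface at z = 0. Lengths are in m, angles in rad, forces in N, time in s.
With the tool pointing down it reaches from about 0.35 to 0.975 m from the base axis. Payload 4.9 kg.
Tool frame: the origin (TCP) lies on the centre line of the jaws, within the pads' length; the fingertips stand 25 mm ahead of it and the grasp point (between the pads) lies 6 mm ahead of it; z points along the fingers, y is the line along which they close (so a half turn about z gives the same grasp; the last joint's range is limited). The gripper opens to 85 mm and grips with 20 to 120 N. Pads are 22 mm wide; open, the fingers measure 114 mm over their backs; the gripper's body (76 mm by 85 mm) begins 54 mm behind the grasp point. The pads swing forward as they close: fully open they stand 13 mm farther back than shut.
Start: joints at [1.189, 0.053, 1.613, -0, 1.476, -0.119], TCP at [0.162, 0.604, 0.256] pointing down, gripper open.
Joint ranges: [-3.01, 3.01], [-1.01, 2.22], [0.06, 2.58], [-1.02, 4.17], [0.09, 2.62], [-3.14, 3.14]. Speed limits (rad/s): [2.57, 2.57, 3.14, 3.14, 3.14, 3.14].

### API

Orientations are given as a unit quaternion [w, x, y, z].
In Python, from plant import state, grab_frame, get_calibration, job gives the robot as it stands. The module is installed in compiled form; this text tells all that it offers.
- The arm moves only by the tool move_arm, never from a script. Its argument "targets" is a list that holds one entry, the list of rows, each a list of 5 numbers: the opening in per cent of the stroke, from 0 (shut) to 100 (fully open), then the shift along the tool's x, y, z as a fraction of full scale, then the turn about the tool's z as a fraction of full scale. A call has 1 to 5 rows; each row shifts and turns the commanded pose from where the row before left it, along the tool's axes as they then stand; what a row does not reach is not made up. Full scale, the value 1, is 0.6 m for a shift and 6 degrees for a turn. A row lasts 1/12 s, in which the tool goes at most 41.7 mm and 7.16 degrees, less where a joint would pass 70% of its speed; a pose out of reach is approached as far as the arm can. A call with a number of a shift or a turn outside -1 to 1 is refused whole. A call with a gripper value outside its range is refused whole. The fingers move at their own pace and stop on an object; the grip force is fixed at half the most. Time passes only in rows, so rows that do not move let the fingers close. It gives the time, the measured TCP pose, the force, the opening and the grip force at its end, in the units of the state.
- state(): the state, without advancing time (a new reading comes with each control period).
- grab_frame(name): name is "side" or "top" or "wrist"; returns the picture (400x640x3 uint8, red, green, blue); there is no depth.
- get_calibration(name): a dict with "vertical_fov" (degrees; the focal length in pixels is half the picture's height over the tangent of half this angle, whatever the lens; pixels are square), "cx", "cy" (the principal point, pixels), "R" (3x3) and "t" (3): a world point X has camera coordinates R X + t. Camera axes: x right, y down, z forward; pixel columns grow to the right and rows downward; lengths in m; the calibration is good to about 2 mm. The wrist camera is an equidistant fisheye: a pixel r from the principal point sees the ray r / f radians off the axis. A picture is of the moment at which its call begins: read the wrist's pose just before it. get_calibration takes no time and is no camera call; for the wrist camera it gives the pose at the moment of the call.
- job.job_done(): hands the job in; it is judged then, once.
The state is a dict: "time": time; "joint_pos": joint angles; "joint_vel": joint speeds; "joint_efforts": joint torques, N m; "tool_pos": TCP position; "tool_rot": TCP orientation; "contact_force": force on the tool from outside, world axes, zero at the start; "ft_torque": the same for the moment, N m; "gripper_width": opening from 0.0 (shut) to 1.0 (fully open); "grasp_force": force on a finger pad.
Only numpy, scipy, OpenCV 4.12 (cv2) and the standard library are available. Lean on these libraries where they do the work, as an engineer would, in place of code of your own. Each camera call takes 0.05 s, during which the arm holds its last target. There are 200 camera calls.

## Working session

There is one attempt and no reset: what is moved stays moved. The work goes in short steps, Python scripts to look and compute and a tool call to move; the robot and the scene stay as the last step left them, time stands still between calls to the robot, and variables do not carry over. Pictures are saved under pics/ and viewed, at most 10 in all, crops included, and the job is handed in when it is done.

Besides the shell and the picture viewer there is one more tool, called after ">>>" as name(argument=value, ...) on one line, values as JSON. move_arm: Moves the arm, as the interface text tells. Shift numbers are shares of 0.6 m and turn numbers shares of 6 degrees, none past 1 either way. Its arguments: {"type":"object","properties":{"targets":{"type":"array"}},"required":["targets"]}

```bash
mkdir -p pics; cat > h.py <<'E'
import numpy as np, cv2
from plant import state, grab_frame, get_calibration, job
def snap(n,f,crop=None,scale=1):
    im=grab_frame(n); np.save(f'pics/{f}.npy',im)
    o=im if crop is None else im[crop[1]:crop[3],crop[0]:crop[2]]
    cv2.imwrite(f'pics/{f}.png',cv2.resize(o[:,:,::-1],None,fx=scale,fy=scale,interpolation=cv2.INTER_CUBIC)); return im
def ray(c,u,v,fish=False):
    f=200/np.tan(np.radians(c['vertical_fov'])/2); R=np.array(c['R']);t=np.array(c['t'])
    x,y=u-c['cx'],v-c['cy']
    if fish:
        r=np.hypot(x,y)+1e-9; d=np.array([x/r*np.sin(r/f),y/r*np.sin(r/f),np.cos(r/f)])
    else: d=np.array([x/f,y/f,1])
    d=R.T@d; return -R.T@t, d/np.linalg.norm(d)
def onz(c,u,v,z,fish=False):
    o,d=ray(c,u,v,fish); return o+d*(z-o[2])/d[2]
def tri(r1,r2):
    A=np.zeros((3,3));b=np.zeros(3)
    for o,d in (r1,r2):
        P=np.eye(3)-np.outer(d,d);A+=P;b+=P@o
    p=np.linalg.solve(A,b);return p,[np.linalg.norm((np.eye(3)-np.outer(d,d))@(p-o)) for o,d in (r1,r2)]
E
python3 - <<'E'
from h import *
np.set_printoptions(precision=4,suppress=True)
for n in('top','side'):
    snap(n,n+'0'); c=get_calibration(n); print(n,c['vertical_fov'],c['cx'],c['cy'],ray(c,320,200))
s=state();print(s['tool_pos'],s['tool_rot'],s['time'])
c=get_calibration('wrist');print(c,ray(c,320,200,True))
E
```

```text
top 44.29663946890451 317.3171649895637 207.9640302733963 (array([ 0.3487, -0.0195,  1.2921]), array([ 0.1732,  0.0121, -0.9848]))
side 53.22447174477837 318.3181901936454 201.0331422209909 (array([1.3408, 0.1387, 0.6861]), array([-0.7852, -0.155 , -0.5995]))
[0.1622 0.6031 0.2552] [-0.0002  0.131   0.9914 -0.0009] 0.1
{'vertical_fov': 65.70646984690485, 'cx': 319.9403329596012, 'cy': 196.565950246341, 'R': array([[ 0.2603,  0.9655, -0.002 ],
       [ 0.9229, -0.2482,  0.2942],
       [ 0.2836, -0.0784, -0.9557]]), 't': array([-0.6237, -0.0371,  0.3799])} (array([0.0889, 0.6228, 0.3728]), array([ 0.2939, -0.081 , -0.9524]))
```

View pics/top0.png

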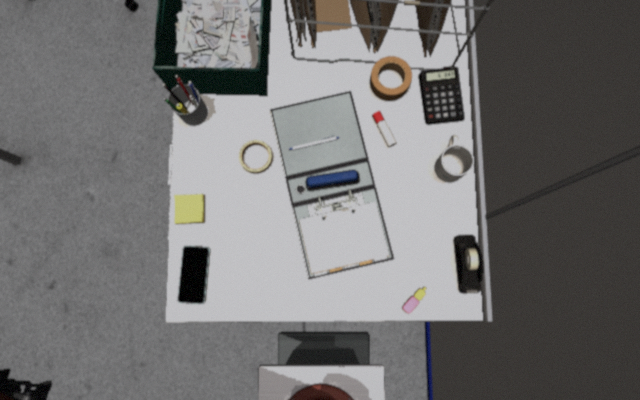

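View pics/side0.png

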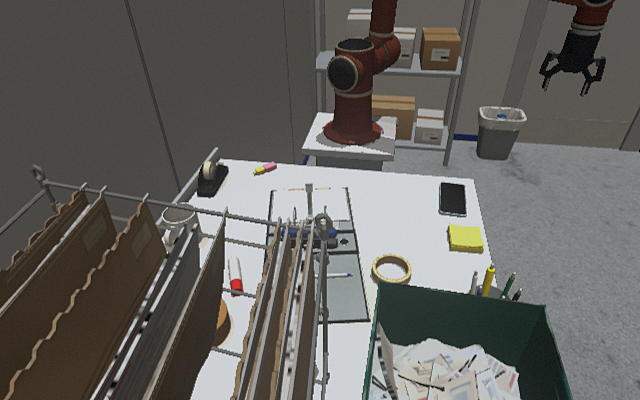

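The top view shows the file with corners near (272,108), (351,92), (392,259) and (309,277). The stapler is at (332,180), with the lever and arches around (335,200). The side view's line of sight to the lever is partly blocked by the sorter, with the lever tip near (309,187).

```bash
python3 - <<'E'
from h import *
np.set_printoptions(precision=4,suppress=True)
c=get_calibration('top'); im=np.load('pics/top0.npy')
for p in [(272,108),(351,92),(392,259),(309,277)]: print(onz(c,*p,0.003))
hsv=cv2.cvtColor(im,cv2.COLOR_RGB2HSV)
m=cv2.inRange(hsv,(105,120,40),(125,255,255)); m[:, :290]=0;m[:,375:]=0;m[:150]=0;m[210:]=0
k=max(cv2.findContours(m,0,2)[0],key=cv2.contourArea); r=cv2.minAreaRect(k);print(r)
b=cv2.boxPoints(r);print(np.array([onz(c,*p,0.045) for p in b]),onz(c,*r[0],0.045))
# dark border of the file
o=im[80:290,255:405]; cv2.imwrite('pics/c1.png',cv2.resize(o[70:150,20:140][:,:,::-1],None,fx=6,fy=6,interpolation=cv2.INTER_CUBIC))
for n,p in dict(mug=(453,162),tape=(256,156),glue=(384,128)).items(): print(n,onz(c,*p,0.02))
E
```

```text
[0.8336 0.1268 0.003 ]
[ 0.877  -0.0911  0.003 ]
[ 0.4176 -0.1902  0.003 ]
[0.3725 0.0264 0.003 ]
((331.92486572265625, 178.51156616210938), (9.807689666748047, 50.93915939331055), 81.25383758544922)
[[ 0.6276  0.0319  0.045 ]
 [ 0.6469 -0.0991  0.045 ]
 [ 0.6211 -0.1025  0.045 ]
 [ 0.6019  0.028   0.045 ]] [ 0.6244 -0.0354  0.045 ]
mug [ 0.6714 -0.3566  0.02  ]
tape [0.6934 0.1665 0.02  ]
glue [ 0.7671 -0.1769  0.02  ]
```

View pics/c1.png

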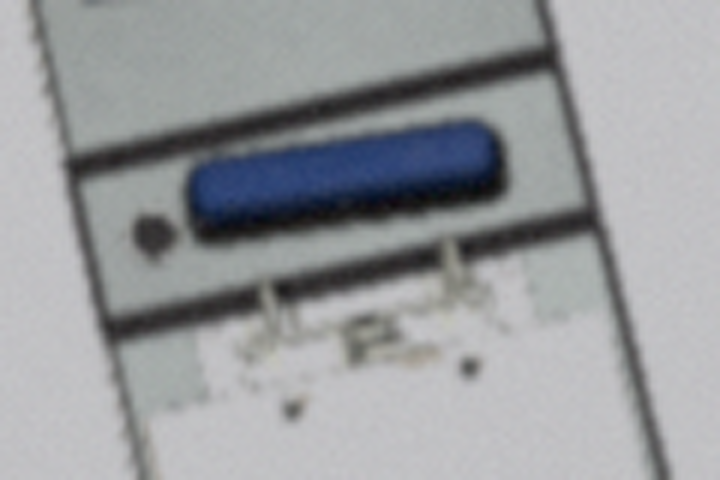

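```bash
cat >> h.py <<'E'
def yaw(q):  # world angle of tool y, tool pointing down
    from scipy.spatial.transform import Rotation as Ro
    M=Ro.from_quat([q[1],q[2],q[3],q[0]]).as_matrix(); return np.degrees(np.arctan2(M[1,1],M[0,1])),M
def plan(target,ty,n,start=None):
    "per row shifts (fractions) to go to target TCP and tool-y angle ty in n rows"
    s=state(); a,M=yaw(s['tool_rot']); p=np.array(s['tool_pos'])
    d=(np.array(target)-p)/n; da=(ty-a+180)%360-180; print('from',p.round(4),round(a,2),'turn',round(da,2),'mm/row',np.linalg.norm(d)*1e3,'z tilt',M[:,2].round(4))
    for i in range(n):
        b=np.radians(a+da*i/n); Y=np.array([np.cos(b),np.sin(b),0]); Z=np.array([0,0,-1]); X=np.cross(Y,Z)
        print([round(float(d@v)/.6,4) for v in (X,Y,Z)]+[round(-da/n/6,3)])
E
python3 -c "
from h import *
plan([.60,-.04,.25],8.4,20)"
```

```text
from [0.1622 0.6031 0.2552] 74.94 turn -66.54 mm/row 38.89840990155117 z tilt [-7.0e-04 -1.7e-03 -1.0e+00]
[-0.0492, -0.0423, 0.0004, np.float64(0.555)]
[-0.0515, -0.0393, 0.0004, np.float64(0.555)]
[-0.0537, -0.0363, 0.0004, np.float64(0.555)]
[-0.0557, -0.0331, 0.0004, np.float64(0.555)]
[-0.0576, -0.0298, 0.0004, np.float64(0.555)]
[-0.0592, -0.0264, 0.0004, np.float64(0.555)]
[-0.0606, -0.0229, 0.0004, np.float64(0.555)]
[-0.0619, -0.0194, 0.0004, np.float64(0.555)]
[-0.0629, -0.0158, 0.0004, np.float64(0.555)]
[-0.0637, -0.0121, 0.0004, np.float64(0.555)]
[-0.0643, -0.0084, 0.0004, np.float64(0.555)]
[-0.0647, -0.0046, 0.0004, np.float64(0.555)]
[-0.0648, -0.0009, 0.0004, np.float64(0.555)]
[-0.0648, 0.0029, 0.0004, np.float64(0.555)]
[-0.0645, 0.0066, 0.0004, np.float64(0.555)]
[-0.064, 0.0104, 0.0004, np.float64(0.555)]
[-0.0633, 0.0141, 0.0004, np.float64(0.555)]
[-0.0624, 0.0177, 0.0004, np.float64(0.555)]
[-0.0612, 0.0213, 0.0004, np.float64(0.555)]
[-0.0599, 0.0248, 0.0004, np.float64(0.555)]
```

>>> move_arm(targets=[[[60,-0.049,-0.042,0,0.555],[60,-0.0515,-0.039,0,0.555],[60,-0.054,-0.036,0,0.555],[60,-0.056,-0.033,0,0.555],[60,-0.0575,-0.03,0,0.555]]])

```text
time: 0.52
tool_pos: [0.2725, 0.4415, 0.2557]
tool_rot: [-0.0, 0.274, 0.962, -0.0]
contact_force: [0.4, 0.1, -0.2]
gripper_width: 0.598
grasp_force: 0.0
```

>>> move_arm(targets=[[[60,-0.059,-0.0265,0,0.555],[60,-0.0605,-0.023,0,0.555],[60,-0.062,-0.0195,0,0.555],[60,-0.063,-0.016,0,0.555],[60,-0.0635,-0.012,0,0.555]]])

```text
time: 0.93
tool_pos: [0.3816, 0.2804, 0.256]
tool_rot: [-0.0, 0.411, 0.912, -0.0]
contact_force: [0.8, 0.7, -0.9]
gripper_width: 0.599
grasp_force: 0.0
```

>>> move_arm(targets=[[[60,-0.0645,-0.0085,0,0.555],[60,-0.0645,-0.0045,0,0.555],[60,-0.065,-0.001,0,0.555],[60,-0.065,0.003,0,0.555],[60,-0.0645,0.0065,0,0.555]]])

```text
time: 1.35
tool_pos: [0.4911, 0.1192, 0.2559]
tool_rot: [-0.0, 0.539, 0.842, -0.0]
contact_force: [1.6, -0.3, -0.6]
gripper_width: 0.601
grasp_force: 0.0
```

>>> move_arm(targets=[[[60,-0.064,0.0105,0,0.555],[60,-0.0635,0.014,0,0.555],[60,-0.0625,0.0175,0,0.555],[60,-0.061,0.0215,0,0.555],[60,-0.06,0.025,0,0.555]]])

```text
time: 1.77
tool_pos: [0.6007, -0.0417, 0.2557]
tool_rot: [-0.0, 0.655, 0.756, -0.0]
contact_force: [-0.2, 0.7, 0.4]
gripper_width: 0.603
grasp_force: 0.0
```

>>> move_arm(targets=[[[60,0,0,0,0],[60,0,0,0,0],[60,0,0,0,0]]])

```text
time: 2.02
tool_pos: [0.5997, -0.0397, 0.2556]
tool_rot: [-0.001, 0.654, 0.757, -0.0]
contact_force: [-0.3, 0.7, -1.2]
gripper_width: 0.6
grasp_force: 0.0
```

```bash
python3 - <<'E'
from h import *
np.set_printoptions(precision=4,suppress=True)
plan([.60,-.04,.25],8.4,1)
import json
c=get_calibration('wrist'); snap('wrist','w1'); json.dump({k:np.array(v).tolist() for k,v in c.items()},open('pics/w1.json','w'))
E
```

```text
from [ 0.5997 -0.0397  0.2556] 8.34 turn 0.06 mm/row 5.573623814179908 z tilt [-0.0015  0.0007 -1.    ]
[-0.0006, 0.0003, 0.0093, np.float64(-0.01)]
```

View pics/w1.png

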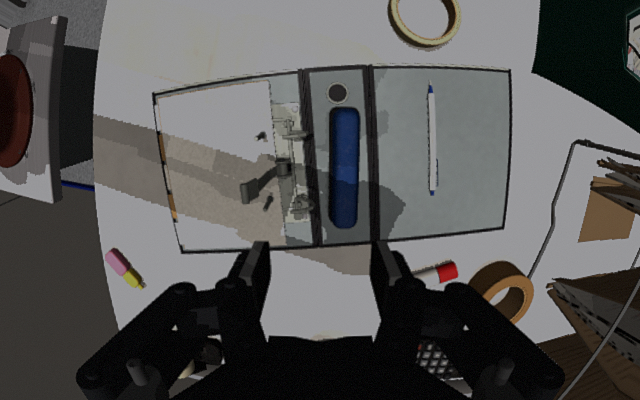

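The wrist view shows the file corners at (154,94), (182,252), (510,70) and (506,228). The stapler is at (344,168), the lever runs from its bracket at (285,167) to its tip at (248,190), and the arches are near (300,130) and (303,205).

```bash
python3 - <<'E'
from h import *
import json
np.set_printoptions(precision=4,suppress=True)
c=json.load(open('pics/w1.json')); im=np.load('pics/w1.npy'); ct=get_calibration('top')
C=[onz(c,*p,.003,True) for p in [(154,94),(182,252),(506,228),(510,70)]]
print(np.array(C)); 
ctr=np.mean(C,0); dx=(C[3]+C[2]-C[0]-C[1])[:2]; dy=(C[0]+C[3]-C[1]-C[2])[:2]
print('len',np.linalg.norm(dx)/2,np.linalg.norm(dy)/2, np.degrees(np.arctan2(dx[1],dx[0])),np.degrees(np.arctan2(dy[1],dy[0]))-90)
a=np.arctan2(dx[1],dx[0]); print('origin',ctr[:2]-.07*np.array([np.cos(a),np.sin(a)]))
hsv=cv2.cvtColor(im,cv2.COLOR_RGB2HSV)
m=cv2.inRange(hsv,(105,110,30),(125,255,255)); m[:, :310]=0;m[:,375:]=0;m[:90]=0;m[240:]=0
k=max(cv2.findContours(m,0,2)[0],key=cv2.contourArea)
P=np.array([onz(c,*q[0],.046,True)[:2] for q in k],np.float32)
r=cv2.minAreaRect(P);print('stapler blue',r)
for n,u in [('tip',(248,190)),('tip near',(245,190)),('bracket',(283,167))]:
  for t in [(344,209)]: print(n,tri(ray(c,*u,True),ray(ct,*t)))
  for z in (.03,.118,.12): print(z,onz(c,*u,z,True))
E
```

```text
[[ 0.3713  0.0284  0.003 ]
 [ 0.4192 -0.1897  0.003 ]
 [ 0.8843 -0.0863  0.003 ]
 [ 0.8292  0.1333  0.003 ]]
len 0.4731084661007866 0.22479896414371198 12.716225531655757 13.243810955344784
origin [ 0.5577 -0.044 ]
stapler blue ((0.6254050731658936, -0.031632229685783386), (0.027456045150756836, 0.13233162462711334), 8.634759902954102)
tip (array([ 0.5336, -0.0596,  0.0898]), [np.float64(0.005434120072125448), np.float64(0.0054341200721255405)])
0.03 [ 0.5183 -0.0741  0.03  ]
0.118 [ 0.5362 -0.0462  0.118 ]
0.12 [ 0.5366 -0.0456  0.12  ]
tip near (array([ 0.5323, -0.0588,  0.0958]), [np.float64(0.00616269719017336), np.float64(0.0061626971901735704)])
0.03 [ 0.5146 -0.0746  0.03  ]
0.118 [ 0.5335 -0.0466  0.118 ]
0.12 [ 0.5339 -0.046   0.12  ]
bracket (array([ 0.5536, -0.0632, -0.0435]), [np.float64(0.007028020582579543), np.float64(0.0070280205825795595)])
0.03 [ 0.5564 -0.0412  0.03  ]
0.118 [ 0.5645 -0.0217  0.118 ]
0.12 [ 0.5647 -0.0213  0.12  ]
```

```bash
python3 -c "
from h import *
plan([.6254,-.0316,.2556],8.6,1);plan([.6254,-.0316,.11],8.6,5)"
```

```text
from [ 0.5996 -0.0392  0.2558] 8.39 turn 0.21 mm/row 26.87324765477641 z tilt [-1.e-03  5.e-04 -1.e+00]
[0.0062, 0.0444, 0.0004, np.float64(-0.035)]
from [ 0.5996 -0.0392  0.2558] 8.39 turn 0.21 mm/row 29.65465057063373 z tilt [-1.e-03  5.e-04 -1.e+00]
[0.0012, 0.0089, 0.0486, np.float64(-0.007)]
[0.0012, 0.0089, 0.0486, np.float64(-0.007)]
[0.0012, 0.0089, 0.0486, np.float64(-0.007)]
[0.0012, 0.0089, 0.0486, np.float64(-0.007)]
[0.0012, 0.0089, 0.0486, np.float64(-0.007)]
```

>>> move_arm(targets=[[[60,0.006,0.0445,0.01,-0.035],[60,0,0,0.06,0],[60,0,0,0.06,0],[60,0,0,0.06,0],[60,0,0,0.05,0]]])

```text
time: 2.48
tool_pos: [0.6246, -0.0305, 0.11]
tool_rot: [-0.001, 0.651, 0.759, -0.0]
contact_force: [-0.4, 1.0, 0.0]
gripper_width: 0.601
grasp_force: 0.0
```

>>> move_arm(targets=[[[60,0,0,0,0],[60,0,0,0,0]]])

```text
time: 2.65
tool_pos: [0.6242, -0.0309, 0.1107]
tool_rot: [-0.002, 0.652, 0.758, -0.001]
contact_force: [0.9, -1.1, 1.1]
gripper_width: 0.602
grasp_force: 0.0
```

```bash
python3 - <<'E'
from h import *
plan([.6254,-.0316,.047],8.6,3)
snap('wrist','w2')
E
```

```text
from [ 0.6242 -0.0309  0.1107] 8.65 turn -0.05 mm/row 21.230398092509105 z tilt [-4.3e-03  9.0e-04 -1.0e+00]
[-0.0005, 0.0006, 0.0354, np.float64(0.003)]
[-0.0005, 0.0006, 0.0354, np.float64(0.003)]
[-0.0005, 0.0006, 0.0354, np.float64(0.003)]
```

View pics/w2.png

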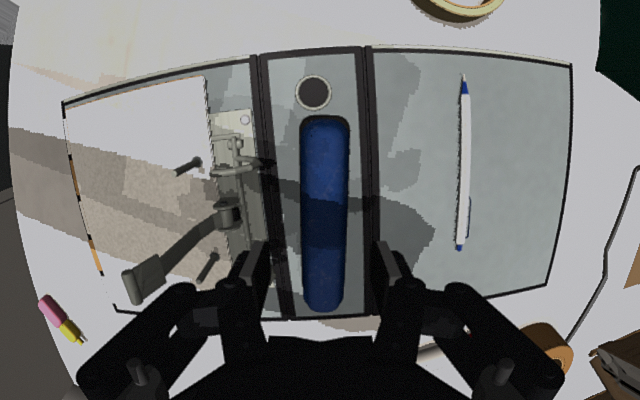

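The jaws at (250,270) and (385,270) straddle the stapler at (325,210) evenly. The lever leans back with its tip at (145,280), clear of them.

>>> move_arm(targets=[[[60,0,0.002,0.036,0],[60,0,0,0.036,0],[60,0,0,0.034,0],[60,0,0,0,0]]])

```text
time: 3.03
tool_pos: [0.6265, -0.0317, 0.048]
tool_rot: [-0.001, 0.652, 0.758, -0.001]
contact_force: [-0.8, 0.6, -0.1]
gripper_width: 0.597
grasp_force: 0.0
```

>>> move_arm(targets=[[[20,0,0,0,0],[20,0,0,0,0],[20,0,0,0,0],[20,0,0,0,0],[20,0,0,0,0]]])

```text
time: 3.45
tool_pos: [0.6291, -0.0324, 0.0523]
tool_rot: [0.002, 0.652, 0.758, 0.001]
contact_force: [-2.6, 1.4, 6.6]
gripper_width: 0.318
grasp_force: 59.5
```

>>> move_arm(targets=[[[20,0,0,0,0],[20,0,0,-0.02,0],[20,0,0,-0.04,0],[20,0,0,-0.06,0],[20,0,0,-0.06,0]]])

```text
time: 3.87
tool_pos: [0.6262, -0.032, 0.1574]
tool_rot: [-0.001, 0.652, 0.758, -0.001]
contact_force: [1.4, 0.2, -2.7]
gripper_width: 0.326
grasp_force: 59.8
```

>>> move_arm(targets=[[[20,0,0,-0.05,0],[20,0,0,0,0],[20,0,0,0,0]]])

```text
time: 4.12
tool_pos: [0.629, -0.0325, 0.1909]
tool_rot: [0.003, 0.652, 0.758, 0.002]
contact_force: [-0.0, 0.1, -4.0]
gripper_width: 0.317
grasp_force: 59.8
```

```bash
python3 - <<'E'
from h import *
print(state()['contact_force'],state()['gripper_width'])
plan([.50,.195,.19],8.6,8)
snap('wrist','w3')
c=get_calibration('top');im=np.load('pics/top0.npy')
for p in [(204,222),(204,195),(178,200),(209,250),(206,300),(180,100),(167,320)]: print(p,onz(c,*p,0.0))
E
```

```text
[-0.04306945  0.11840689 -4.02648105] 0.3168255556907291
from [ 0.629  -0.0325  0.1909] 8.55 turn 0.05 mm/row 32.69583757875114 z tilt [ 0.0072 -0.0012 -1.    ]
[0.0509, -0.0195, 0.0002, np.float64(-0.001)]
[0.0509, -0.0195, 0.0002, np.float64(-0.001)]
[0.0509, -0.0195, 0.0002, np.float64(-0.001)]
[0.0509, -0.0195, 0.0002, np.float64(-0.001)]
[0.0509, -0.0195, 0.0002, np.float64(-0.001)]
[0.0509, -0.0195, 0.0002, np.float64(-0.001)]
[0.0509, -0.0195, 0.0002, np.float64(-0.001)]
[0.0509, -0.0195, 0.0002, np.float64(-0.001)]
(204, 222) [0.51933452 0.30575849 0.        ]
(204, 195) [0.59246795 0.30799569 0.        ]
(178, 200) [0.57946766 0.37770138 0.        ]
(209, 250) [0.44473595 0.29022743 0.        ]
(206, 300) [0.31503937 0.29429243 0.        ]
(180, 100) [8.61258221e-01 3.83107593e-01 2.22044605e-16]
(167, 320) [0.2647394  0.39401141 0.        ]
```

View pics/w3.png

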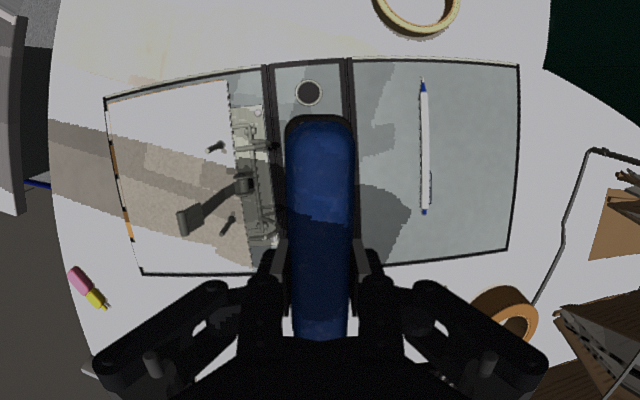

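The stapler hangs level in the jaws, its blue arm at (320,220). The lever tip at (185,220) and the arches have not moved.

>>> move_arm(targets=[[[20,0.0546,-0.023,0,0],[20,0.0546,-0.023,0,0],[20,0.0546,-0.023,0,0],[20,0.0546,-0.023,0,0],[20,0.0546,-0.023,0,0]]])

```text
time: 4.58
tool_pos: [0.5319, 0.1204, 0.1836]
tool_rot: [-0.002, 0.653, 0.758, -0.002]
contact_force: [0.6, 0.8, -2.5]
gripper_width: 0.324
grasp_force: 60.0
```

>>> move_arm(targets=[[[20,0.0546,-0.023,0,0],[20,0.0546,-0.023,0.02,0],[20,0,0,0.06,0],[20,0,0,0.06,0],[20,0,0,0.04,0]]])

```text
time: 5.0
tool_pos: [0.4935, 0.1802, 0.0732]
tool_rot: [-0.002, 0.652, 0.758, -0.003]
contact_force: [-1.0, -0.9, -3.5]
gripper_width: 0.318
grasp_force: 60.0
```

>>> move_arm(targets=[[[20,0,0,0.02,0],[20,0,0,0.01,0],[20,0,0,0,0],[20,0,0,0,0]]])

```text
time: 5.33
tool_pos: [0.4983, 0.1801, 0.0614]
tool_rot: [0.0, 0.653, 0.758, 0.0]
contact_force: [0.3, 0.4, -1.5]
gripper_width: 0.321
grasp_force: 60.0
```

>>> move_arm(targets=[[[20,0,0,0.006,0],[20,0,0,0.005,0],[20,0,0,0,0],[20,0,0,0,0]]])

```text
time: 5.67
tool_pos: [0.498, 0.1802, 0.0547]
tool_rot: [0.0, 0.652, 0.758, 0.0]
contact_force: [0.7, 0.8, -1.9]
gripper_width: 0.321
grasp_force: 60.0
```

>>> move_arm(targets=[[[20,0,0,0.004,0],[20,0,0,0,0],[20,0,0,0,0]]])

```text
time: 5.92
tool_pos: [0.4975, 0.1802, 0.0516]
tool_rot: [-0.0, 0.652, 0.758, -0.0]
contact_force: [0.4, 1.0, -2.0]
gripper_width: 0.32
grasp_force: 60.0
```

>>> move_arm(targets=[[[20,0,0,0.004,0],[20,0,0,0,0],[20,0,0,0,0]]])

```text
time: 6.17
tool_pos: [0.4979, 0.1802, 0.0494]
tool_rot: [0.0, 0.652, 0.758, 0.0]
contact_force: [0.4, 0.3, -2.3]
gripper_width: 0.317
grasp_force: 60.1
```

>>> move_arm(targets=[[[20,0,0,0.003,0],[20,0,0,0,0],[20,0,0,0,0]]])

```text
time: 6.42
tool_pos: [0.498, 0.1803, 0.0494]
tool_rot: [-0.0, 0.652, 0.758, -0.0]
contact_force: [-6.3, -1.1, 9.5]
gripper_width: 0.318
grasp_force: 61.3
```

>>> move_arm(targets=[[[45,0,0,0,0],[60,0,0,0,0],[60,0,0,0,0],[60,0,0,0,0],[60,0,0,-0.02,0]]])

```text
time: 6.83
tool_pos: [0.4956, 0.1797, 0.0573]
tool_rot: [-0.002, 0.652, 0.758, -0.002]
contact_force: [-0.1, 0.4, -0.5]
gripper_width: 0.606
grasp_force: 0.0
```

>>> move_arm(targets=[[[60,0,0,-0.05,0],[60,0,0,-0.065,0],[60,0,0,-0.065,0],[60,0,0,-0.05,0],[0,0,0,0,0]]])

```text
time: 7.25
tool_pos: [0.5018, 0.1811, 0.2072]
tool_rot: [0.005, 0.652, 0.758, 0.006]
contact_force: [1.1, -0.7, 1.3]
gripper_width: 0.471
grasp_force: 0.0
```

```bash
python3 - <<'E'
from h import *
print(state()['tool_pos'],state()['contact_force'])
a=snap('wrist','w4'); b=snap('top','top1',(160,80,480,320),1)
o=cv2.resize(b[80:320,160:480],(640,480),interpolation=cv2.INTER_CUBIC)
o=np.vstack([cv2.resize(a,(480,300)),cv2.resize(b[100:310,160:496],(480,300))])
cv2.imwrite('pics/combo.png',o[:,:,::-1])
plan([.44,-.068,.2],8.6,8)
E
```

```text
[0.50175139 0.18112364 0.2072085 ] [ 1.10768738 -0.7457549   1.2939373 ]
from [0.4987 0.1804 0.2003] 8.55 turn 0.05 mm/row 31.905576274475248 z tilt [ 0.0047  0.001  -1.    ]
[-0.0494, -0.0198, 0.0001, np.float64(-0.001)]
[-0.0494, -0.0198, 0.0001, np.float64(-0.001)]
[-0.0494, -0.0198, 0.0001, np.float64(-0.001)]
[-0.0493, -0.0198, 0.0001, np.float64(-0.001)]
[-0.0493, -0.0198, 0.0001, np.float64(-0.001)]
[-0.0493, -0.0198, 0.0001, np.float64(-0.001)]
[-0.0493, -0.0198, 0.0001, np.float64(-0.001)]
[-0.0493, -0.0198, 0.0001, np.float64(-0.001)]
```

View pics/combo.png

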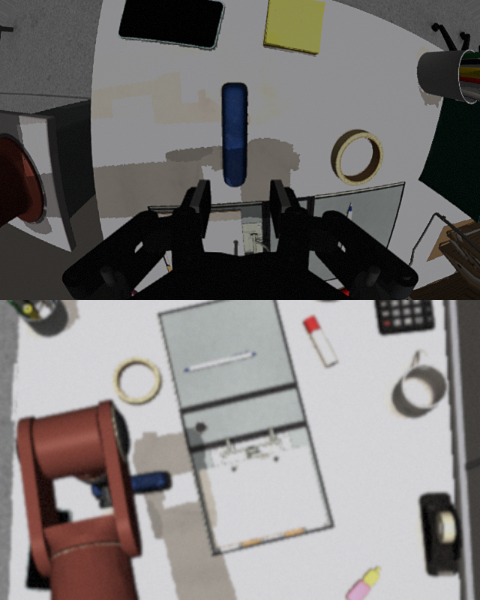

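The stapler stands upright on the bare desk between the file, note pad, phone and tape roll (wrist view: blue arm at (234,135)). Next is the lever, using the closed fingers.

```bash
python3 - <<'E'
from h import *
plan([.4843,-.0607,.2],12.5,7)
E
```

```text
from [0.4987 0.1804 0.2003] 8.55 turn 3.95 mm/row 34.50434088437447 z tilt [ 0.0047  0.001  -1.    ]
[-0.0563, -0.0119, 0.0001, np.float64(-0.094)]
[-0.0561, -0.0125, 0.0001, np.float64(-0.094)]
[-0.056, -0.013, 0.0001, np.float64(-0.094)]
[-0.0559, -0.0136, 0.0001, np.float64(-0.094)]
[-0.0557, -0.0141, 0.0001, np.float64(-0.094)]
[-0.0556, -0.0147, 0.0001, np.float64(-0.094)]
[-0.0555, -0.0152, 0.0001, np.float64(-0.094)]
```

>>> move_arm(targets=[[[0,-0.0563,-0.012,0,-0.094],[0,-0.056,-0.0125,0,-0.094],[0,-0.056,-0.013,0,-0.094],[0,-0.056,-0.0135,0,-0.094],[0,-0.056,-0.014,0,-0.094]]])

```text
time: 7.77
tool_pos: [0.4858, 0.0066, 0.1953]
tool_rot: [-0.002, 0.633, 0.774, -0.001]
contact_force: [1.1, -0.9, -0.6]
gripper_width: 0.0
grasp_force: 0.0
```

>>> move_arm(targets=[[[0,-0.0555,-0.0147,0,-0.094],[0,-0.0555,-0.0152,0,-0.094],[0,0,0,0.04,0],[0,0,0,0.04,0],[0,0,0,0.04,0]]])

```text
time: 8.18
tool_pos: [0.4822, -0.0616, 0.1232]
tool_rot: [-0.001, 0.627, 0.779, -0.0]
contact_force: [0.7, -0.1, -0.4]
gripper_width: -0.004
grasp_force: 0.0
```

>>> move_arm(targets=[[[0,0,0,0.022,0],[0,0,0,0,0],[0,0,0,0,0]]])

```text
time: 8.43
tool_pos: [0.4817, -0.0606, 0.1102]
tool_rot: [-0.002, 0.626, 0.78, -0.001]
contact_force: [0.5, -0.6, -0.5]
gripper_width: -0.001
grasp_force: 0.0
```

```bash
python3 - <<'E'
from h import *
s=state();print(s['contact_force'],s['gripper_width'])
plan([.4843,-.0607,.115],12.5,1)
snap('wrist','w5')
E
```

```text
[ 0.47784778 -0.56246959 -0.5115019 ] -0.0011670076998455854
from [ 0.4817 -0.0606  0.1102] 12.5 turn 0.0 mm/row 5.522424963807452 z tilt [-0.0047  0.0013 -1.    ]
[-0.0011, 0.0043, -0.0081, np.float64(-0.0)]
```

View pics/w5.png

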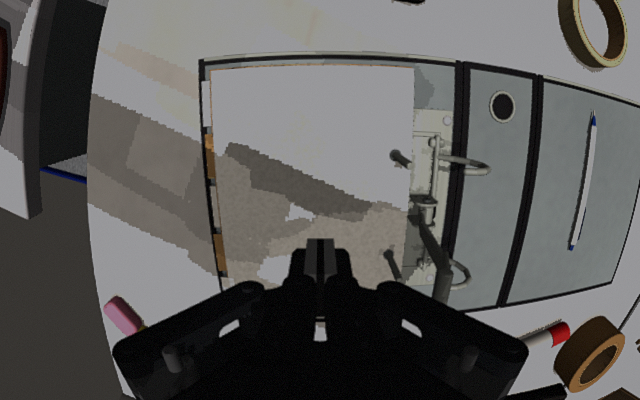

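The closed fingers at (320,265) are on the divider side of the lever, which runs from its bracket at (425,205) to its tip near (445,290). I raise the tool a little, then push along +y tool (file +x).

>>> move_arm(targets=[[[0,0,0.02,-0.03,0],[0,0,0.028,0,0],[0,0,0.028,0,0],[0,0,0.028,0,0],[0,0,0,0,0]]])

```text
time: 8.9
tool_pos: [0.547, -0.0473, 0.1325]
tool_rot: [0.002, 0.625, 0.78, 0.001]
contact_force: [-0.3, -0.0, -0.1]
gripper_width: -0.0
grasp_force: 0.0
```

>>> move_arm(targets=[[[0,0,0.01,0,0],[0,0,0,0,0]]])

```text
time: 9.07
tool_pos: [0.5505, -0.0462, 0.131]
tool_rot: [0.0, 0.626, 0.78, 0.0]
contact_force: [-0.1, 0.9, -0.1]
gripper_width: -0.003
grasp_force: 0.0
```

```bash
cat >> h.py <<'E'
def fx():
    s=state(); d=np.array(s['tool_pos'])[:2]-[.5575,-.0445]; a=np.radians(12.5); e=np.array([np.cos(a),np.sin(a)])
    print('file x,y,tip z mm',(1e3*np.array([d@e,d@[-e[1],e[0]],s['tool_pos'][2]-.025])).round(1),np.round(s['contact_force'],1),s['time'])
E
python3 - <<'E'
from h import *
fx(); snap('wrist','w6')
E
```

```text
file x,y,tip z mm [-7.20e+00 -1.00e-01  1.06e+02] [-0.1  0.9 -0.1] 9.0667
```

View pics/w6.png

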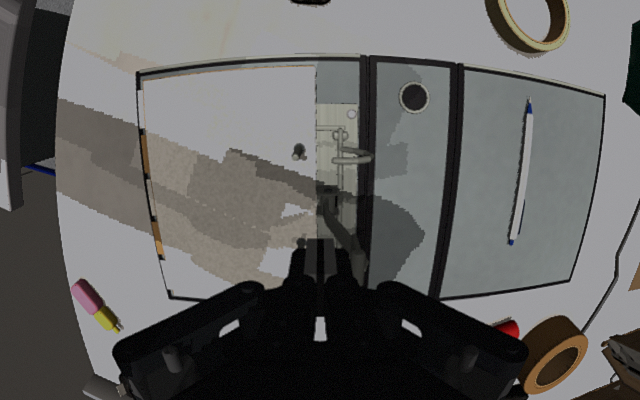

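The lever from (330,200) to (355,265) has been pushed forward by the fingers, and the arch at (350,157) has moved toward the posts. I continue along the arc.

>>> move_arm(targets=[[[0,0,0.022,0.006,0],[0,0,0.021,0.006,0],[0,0,0.02,0.011,0],[0,0,0.02,0.012,0],[0,0,0,0,0]]])

```text
time: 9.53
tool_pos: [0.5985, -0.0352, 0.108]
tool_rot: [-0.001, 0.626, 0.78, -0.0]
contact_force: [-0.6, 0.5, -0.1]
gripper_width: 0.001
grasp_force: 0.0
```

```bash
python3 -c "
from h import *
fx()"
```

```text
file x,y,tip z mm [42.   0.2 83. ] [-0.6  0.5 -0.1] 9.5333
```

Next: (61,64), (69,45), then (74,32).

>>> move_arm(targets=[[[0,0,0.016,0.016,0],[0,0,0.015,0.016,0],[0,0,0.007,0.016,0],[0,0,0.007,0.016,0],[0,0,0,0,0]]])

```text
time: 9.95
tool_pos: [0.6241, -0.0295, 0.0689]
tool_rot: [-0.001, 0.626, 0.78, -0.0]
contact_force: [-0.5, 0.2, -0.3]
gripper_width: 0.002
grasp_force: 0.0
```

>>> move_arm(targets=[[[0,0,0.008,0.01,0],[0,0,0,0.008,0],[0,0,0,0,0],[0,0,0,0,0]]])

```text
time: 10.28
tool_pos: [0.6299, -0.0286, 0.0601]
tool_rot: [0.0, 0.626, 0.78, 0.0]
contact_force: [0.4, 0.3, -0.8]
gripper_width: -0.001
grasp_force: 0.0
```

```bash
python3 -c "
from h import *
fx()"
```

```text
file x,y,tip z mm [74.2 -0.1 35.1] [ 0.4  0.3 -0.8] 10.2833
```

>>> move_arm(targets=[[[0,0,0,0.006,0],[0,0,0,0.006,0],[0,0,0,0,0],[0,0,0,0,0]]])

```text
time: 10.62
tool_pos: [0.6299, -0.0286, 0.0529]
tool_rot: [0.0, 0.626, 0.78, 0.0]
contact_force: [0.8, -0.0, 0.8]
gripper_width: -0.004
grasp_force: 0.6
```

>>> move_arm(targets=[[[0,0,0,0.004,0],[0,0,0,0.003,0],[0,0,0,0,0],[0,0,0,0,0]]])

```text
time: 10.95
tool_pos: [0.63, -0.0286, 0.0488]
tool_rot: [0.0, 0.626, 0.78, 0.0]
contact_force: [1.1, 0.1, 1.9]
gripper_width: -0.003
grasp_force: 1.0
```

>>> move_arm(targets=[[[0,0,0,0.004,0],[0,0,0,0,0],[0,0,0,0,0]]])

```text
time: 11.2
tool_pos: [0.6303, -0.0286, 0.0481]
tool_rot: [0.0, 0.626, 0.78, -0.0]
contact_force: [-2.1, 1.6, 9.7]
gripper_width: -0.003
grasp_force: 5.0
```

>>> move_arm(targets=[[[0,0,0,0.003,0],[0,0,0,0,0],[0,0,0,0,0]]])

```text
time: 11.45
tool_pos: [0.6304, -0.0287, 0.0477]
tool_rot: [-0.0, 0.626, 0.78, -0.0]
contact_force: [-7.5, 1.0, 17.1]
gripper_width: -0.001
grasp_force: 8.1
```

Hard stop reached. I lift off and check.

>>> move_arm(targets=[[[0,0,0,-0.02,0],[0,0,0,-0.05,0],[0,0,0,-0.06,0],[0,0,0,-0.06,0],[0,0,0,-0.06,0]]])

```text
time: 11.87
tool_pos: [0.6287, -0.0285, 0.1949]
tool_rot: [-0.001, 0.626, 0.78, -0.001]
contact_force: [1.9, 0.0, 1.2]
gripper_width: -0.001
grasp_force: 0.0
```

>>> move_arm(targets=[[[0,0,-0.06,0,0],[0,0,-0.06,0,0],[0,0,-0.06,0,0],[0,0,0,0,0],[0,0,0,0,0]]])

```text
time: 12.28
tool_pos: [0.522, -0.0519, 0.1931]
tool_rot: [-0.001, 0.626, 0.78, -0.001]
contact_force: [-0.3, -0.0, -0.2]
gripper_width: -0.001
grasp_force: 0.0
```

```bash
python3 - <<'E'
from h import *
fx(); a=snap('wrist','w7')
o=np.hstack([cv2.resize(a[40:290,150:450],(480,400),interpolation=cv2.INTER_CUBIC),cv2.resize(grab_frame('top')[110:300,160:311],(318,400))])
cv2.imwrite('pics/w7.png',o[:,:,::-1])
E
```

```text
file x,y,tip z mm [-36.2   0.4 168.1] [-0.3 -0.  -0.2] 12.2833
```

View pics/w7.png

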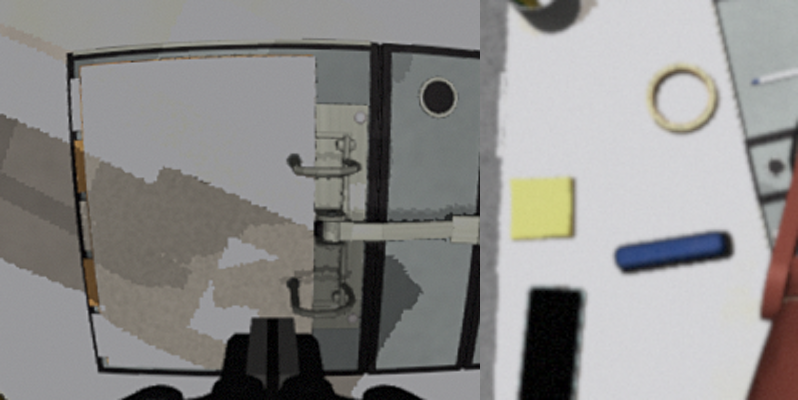

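The lever lies flat over the spine, from (330,230) to (475,230), and both arches meet their posts at (293,162) and (293,290). The stapler stands on the desk, clear of the file.

```bash
python3 -c "
from h import *
print(job.job_done())"
```

```text
the job is handed in; nothing more can be done
None
```

I stood the stapler on the bare desk clear of the file, folded the lever down to its stop so the arches meet the posts, and handed the job in at about 12 s; the verdict was not shown.

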